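# Empty the drop-bottom tube box into the tray

## Robot

A 6-joint arm with a two-finger parallel gripper is mounted at the origin on the work surface. World frame = base frame: x ahead of the robot, y to its left, z up, the work surface at z = 0. Lengths are in mm, angles in rad, forces in N, time in s.
With the tool pointing down it reaches from about 300 to 775 mm from the base axis. Payload 14.6 kg.
Tool frame: the origin (TCP) lies on the centre line of the jaws, within the pads' length; the fingertips stand 11 mm ahead of it and the grasp point (between the pads) lies 8 mm behind it; x points along the fingers, y is the direction in which the jaws open and shut, and the axes are right-handed (so a half turn about x gives the same grasp; the last joint's range is limited). The gripper opens to 94 mm and grips with 3 to 60 N. Pads are 16 mm wide; open, the fingers measure 119 mm over their backs; the gripper's body (75 mm by 177 mm) begins 78 mm behind the grasp point.
Start: joints at [-1.208, 0.3, 1.521, -0, 1.321, -0.067], TCP at [229.171, -499.97, 216.446] pointing down, gripper open.
Joint ranges: [-3.03, 3.03], [-0.79, 2.21], [0.23, 2.52], [-1.04, 4.18], [0, 3.07], [-2.55, 2.55]. Speed limits (rad/s): [2.22, 2.22, 2.57, 3.14, 3.14, 3.14].

## Interface

Orientations are given as [roll, pitch, yaw] about the fixed x, y, z axes, in that order (R = Rz(yaw) Ry(pitch) Rx(roll)).
In Python, from cell import manip gives the robot as it stands.
- The arm moves only by the shell command python3 -m handwheel 'ROWS' [OPENING] [FORCE]. ROWS is JSON, a list of rows, each a list of 2 entries, a list of its own where there are three numbers: the shift along the tool's x, y, z in mm, then the turn about the tool's x in rad. In form: [[[x, y, z], spin], ...]. A call has exactly 10 rows; each row shifts and turns the commanded pose from where the row before left it, along the tool's axes as they then stand; what a row does not reach is not made up. A row lasts 1/8 s, in which the tool goes at most 62.5 mm and 10.7 degrees, less where a joint would pass 70% of its speed; a pose out of reach is approached as far as the arm can. A call with a gripper value outside its range is refused whole. OPENING is the closure in counts, from 0 (fully open) to 255 (shut), set as the call begins (- or left out, the last holds). The fingers move at their own pace and stop on an object; FORCE is the grip in N (left out, the last holds). Time passes only in rows, so rows that do not move let the fingers close, or fill a call up. It gives the time, the measured TCP pose, the force and the opening at its end, in the units of the state.
- manip.read_state(): the state, without advancing time (a new reading comes with each control period).
- manip.camera(name): name is "scene" or "top"; returns a dict with "pixels" (480x640x3 uint8, red, green, blue), "z_map" (480x640 float32, mm along the optical axis (not along the pixel's ray), 0 where there is no reading), "mtx" (3x3 intrinsics, pixels), "k1" (the pictures are not rectified: a ray, as slopes to the right and down, at radius r is drawn at 1 + k1 r^2 times it, then the intrinsics apply), "xyz" and "orientation" of the camera in the world. Camera axes: x right, y up, looking along -z (the intrinsics and any distortion apply to the point x, -y, -z); pixel columns grow to the right and rows downward; lengths in mm; the calibration is good to about 2 mm. A picture is of the moment at which its call begins.
- manip.sign_off(): hands the job in, once; it reports no verdict.
Trained networks look in the newest picture that a camera, given by its name, has taken for a name from the list of things; names that differ only in an ending like _2 or _b are one class to them, and where a whole thing is asked for, a point or a joint stands for the part that bears it (a point fixed in the world has none). Each returns a list of dicts, best first, with "confidence" (0 to 1); they miss things now and then, are a little off and sometimes report something else, mostly with a low value. They report only what shows in the picture. A call takes as long as a camera call. They do not tell look-alikes from the thing itself.
- manip.cut_out(target, camera): "region" (480x640 bool, what is visible of it) and "centre" ([column, row] in pixels, amid what is visible of it).
The state is a dict: "clock": time; "joints": joint angles; "qd": joint speeds; "effort": joint torques, N m; "eef_pos": TCP position; "eef_rot": TCP orientation; "wrist_force": force on the tool from outside, world axes, zero at the start; "moment": the same for the moment, N m; "finger_gap": finger opening in mm.
Only numpy, scipy, OpenCV 4.12 (cv2) and the standard library are available. Lean on these libraries where they do the work, as an engineer would, in place of code of your own. Each camera call takes 0.05 s, during which the arm holds its last target. There are 200 camera calls.

## Task

Slide the handled steel tray under the raised drop-bottom tube box, centred beneath it and up against the stop at the foot of the stand, then turn the black T-bar latch counter-clockwise so that the hinged floor swings open and drops all four tubes into the tray. Leave the floor hanging open and the loaded tray standing flat beneath the box, and do not disturb the other things on the bench.

Things in the scene. Friction and masses are not known exactly. Their poses are not given: they have to be found in the camera images.
- hopper: Drop-bottom box: white open-topped box (outside 124 x 116 mm, wall 4 mm, walls 180 to 240 mm above the table), held up by a stand behind it that is fixed to the table. Origin on the table plane straight below the box's centre; x points from the open front to the stand behind, y to its left, z up. The space below the box is open at the front and both sides.
- stop (a point): Middle of the front face of the stand's dark foot bar, the stop for the tray: 80 mm behind (+x) the hopper's origin, 10 mm above the table. The bar lies on the table, 20 mm high, from hopper x = 80 to 140 mm, y = -100 to +100 mm. Two posts stand on it (x 110 to 130 mm, |y| 30 to 50 mm) up to 235 mm. Axes as the hopper.
- flap (a joint): The box's hinged floor, an aluminium plate 124 x 116 x 5 mm. Hinged along its rear edge (hopper x = +62 mm, 180 mm high). 0 = shut (level), 1.5 rad = hanging straight down, when its lowest edge is 56 mm above the table. It falls open by itself once the latch foot no longer carries it.
- latch (a joint): Angle of the quarter-turn latch: an upright rod outside the box's right (-y) wall at hopper x = -30, y = -72 mm; a foot at its lower end (170 to 175 mm high) carries the floor, a T-bar is on top. 0 = foot fully under the floor; grows counter-clockwise from above, stop at 1.6 rad. The floor drops at about 1.2. Friction (0.04 N m) holds it where it is left. Starts at 0 to 0.3.
- latch_bar (a point): Centre of the latch's black T-bar, on the rod's axis, 280 mm above the table. The bar is 64 mm long, 14 mm wide, 24 mm high (268 to 292 mm above the table), level. Its length lies along the local y of this point, which turns with the latch; at latch angle 0 that is along the hopper's y.
- tray_center (a point): Loose steel tray (0.4 kg), open on top, outside 155 (x) x 160 (y) x 40 mm high, wall 4 mm, floor 4 mm. Centre of the tray part, half-way up (20 mm over its underside). Local -x is the side with the handle, z up.
- tray_grip (a point): Grasp point on the tray's straight black handle, 125 mm from tray_center towards the tray's -x, 29 mm above its underside. The handle is a level bar 20 mm wide (local y), 18 to 40 mm above the table, from the tray's front wall (77.5 mm from tray_center) out to 147.5 mm. Axes as tray_center.
- tube0: Centre of capped sample tube 1 of 4: lying cylinder, 26 mm diameter, 100 mm long (along its local y), 30 g. All four start side by side on the floor of the box, lengthwise along the hopper's y.
- tube1: Centre of capped sample tube 2 of 4: lying cylinder, 26 mm diameter, 100 mm long (along its local y), 30 g. All four start side by side on the floor of the box, lengthwise along the hopper's y.
- tube2: Centre of capped sample tube 3 of 4: lying cylinder, 26 mm diameter, 100 mm long (along its local y), 30 g. All four start side by side on the floor of the box, lengthwise along the hopper's y.
- tube3: Centre of capped sample tube 4 of 4: lying cylinder, 26 mm diameter, 100 mm long (along its local y), 30 g. All four start side by side on the floor of the box, lengthwise along the hopper's y.
- rack: Bystander: white foam rack full of upright capped tubes, 110 x 150 x 98 mm high; origin at the centre of its underside. Leave alone.
- sanitiser: Bystander: pump bottle, 60 mm across, 167 mm high; origin at the centre of its underside. Leave alone.
- flask: Bystander: capped bottle, 64 mm across, 170 mm high; origin at the centre of its underside. Leave alone.
- booklets: Bystander: stack of printed slips, 100 x 150 x 35 mm; origin at the centre of its underside. Leave alone.
- glovebox: Bystander: cardboard glove box, 120 x 220 x 75 mm; origin at the centre of its underside. Leave alone.
- tape: Bystander: roll of tape lying flat, 60 mm across, 22 mm high; origin at the centre of its underside. Leave alone.
- pencup: Bystander: grey empty cup, 70 mm across, 90 mm high; origin at the centre of its underside. Leave alone.
Things that resemble listed ones, but are neither listed nor needed, are in the scene too. Leave any orange look-alike of the tube1 alone. What is shaped like the tube2 but yellow is not meant.

How it is judged (in metres and radians):
On the way, in this order (a step that is already met when the one before it is completed fails the run):
1. the tray stands flat on the table under the box, its centre within 35 mm of the box's centre each way, with the floor still shut and all tubes in the box (x of tray_center in the frame of hopper between -0.035 and 0.035 m and y of tray_center in the frame of hopper between -0.035 and 0.035 m and height (world z) of tray_center below 0.028 m and angle between tray_center's own z axis and vertical below 0.06 rad and z of each of tube0, tube1, tube2, tube3 in the frame of hopper above 0.17 m and value of joint flap below 0.1 rad), for 0.2 s.
2. the latch is turned and the floor swings open, the tray still beneath (x of tray_center in the frame of hopper between -0.035 and 0.035 m and y of tray_center in the frame of hopper between -0.035 and 0.035 m and height (world z) of tray_center below 0.028 m and angle between tray_center's own z axis and vertical below 0.06 rad and value of joint latch above 1 rad and value of joint flap above 1.2 rad), for 0.2 s.
At the end, for the whole second after the job is handed in: All four tubes lie at rest inside the tray (centres within its walls, no more than 65 mm above its underside); the tray stands flat on the table under the box, its centre within 35 mm of the box's centre along each of the box's axes; the floor hangs open (more than 1.3 rad) (x of tray_center in the frame of hopper between -0.035 and 0.035 m and y of tray_center in the frame of hopper between -0.035 and 0.035 m and height (world z) of tray_center below 0.028 m and angle between tray_center's own z axis and vertical below 0.06 rad and x of tube0 in the frame of tray_center between -0.078 and 0.078 m and y of tube0 in the frame of tray_center between -0.08 and 0.08 m and z of each of tube0, tube1, tube2, tube3 in the frame of tray_center below 0.045 m and x of tube1 in the frame of tray_center between -0.078 and 0.078 m and y of tube1 in the frame of tray_center between -0.08 and 0.08 m and x of tube2 in the frame of tray_center between -0.078 and 0.078 m and y of tube2 in the frame of tray_center between -0.08 and 0.08 m and x of tube3 in the frame of tray_center between -0.078 and 0.078 m and y of tube3 in the frame of tray_center between -0.08 and 0.08 m and value of joint flap above 1.3 rad and linear speed of each of tube0, tube1, tube2, tube3 below 0.05 m/s); the robot touches nothing.
It fails at once if one of the other things on the bench is shoved more than 40 mm or tipped over (distance of any of rack, sanitiser, flask, booklets, glovebox, tape, pencup from where it was at the start of the episode above 0.04 m or angle between any of rack, sanitiser, flask, booklets, glovebox, tape, pencup's own z axis and vertical above 0.5 rad).
It also fails if it takes over 58 s, if anything falls off the work surface, if the arm or the gripper's body presses on something with over 40 N, if the wrist force passes 120 N, or if a joint passes its speed limit or range.

## Working session

There is one attempt and no reset: what is moved stays moved. The work goes in short steps, Python scripts to look and compute and a shell command to move; the robot and the scene stay as the last step left them, time stands still between calls to the robot, and variables do not carry over. Pictures are saved under pics/ and viewed, about 8 in all and at most 12, crops included, and the job is handed in when it is done.

```bash
ls; mkdir -p pics
cat > h.py <<'E'
import numpy as np, cv2
from scipy.spatial.transform import Rotation as Ro
from cell import manip
def pts(c):
    K=np.array(c["mtx"],float); z=c["z_map"].astype(float); h,w=z.shape
    u,v=np.meshgrid(np.arange(w),np.arange(h))
    p=cv2.undistortPoints(np.stack([u,v],-1).reshape(-1,1,2).astype(float),K,np.array([c["k1"],0,0,0,0.])).reshape(h,w,2)
    P=np.stack([p[...,0]*z,-p[...,1]*z,-z],-1)
    W=P@Ro.from_euler('xyz',c["orientation"]).as_matrix().T+np.array(c["xyz"]); W[z<=0]=np.nan
    return W
E
python3 - <<'E'
from h import *
for n in ("scene","top"):
    c=manip.camera(n); cv2.imwrite(f"pics/{n}0.png",c["pixels"][...,::-1]); W=pts(c); np.save(n+"0.npy",W)
    print(n,c["xyz"],c["orientation"],c["k1"])
    for t in ("hopper","latch_bar","tray_center","tray_grip","tube0","rack","sanitiser","flask","booklets","glovebox","tape","pencup"):
        for d in manip.cut_out(t,n)[:3]:
            if d["confidence"]<.3: continue
            q=W[d["region"]]; q=q[~np.isnan(q[:,0])]
            if len(q): print(t,round(d["confidence"],2),np.round(d["centre"]),len(q),"med",np.round(np.median(q,0)),"lo",np.round(np.percentile(q,2,0)),"hi",np.round(np.percentile(q,98,0)))
s=manip.read_state();print(s)
E
```

```text
pics
scene [1296.23992087  401.39541503 1168.77517102] [0.69614307 0.01466119 2.06828122] -0.03630668014175929
hopper 0.67 [271. 269.] 4604 med [740. -70. 199.] lo [ 587. -158.   11.] hi [793.  17. 290.]
latch_bar 0.6 [268. 204.] 242 med [ 615. -125.  287.] lo [ 573. -177.  200.] hi [621. -96. 296.]
tray_center 0.95 [234. 232.] 1963 med [ 561. -311.    7.] lo [ 461. -369.   -0.] hi [ 653. -247.   44.]
tray_grip 0.7 [236. 230.] 1961 med [ 561. -311.    7.] lo [ 463. -369.    0.] hi [ 653. -249.   43.]
tray_grip 0.64 [169. 198.] 2866 med [ 581. -545.   74.] lo [ 506. -674.    6.] hi [ 623. -459.   81.]
tube0 0.91 [326. 339.] 370 med [753. 115.  23.] lo [710.  82.  -1.] hi [791. 145.  29.]
tube0 0.69 [293. 236.] 298 med [613. -64. 203.] lo [ 590. -102.  190.] hi [631. -22. 209.]
tube0 0.69 [284. 239.] 290 med [641. -64. 203.] lo [ 619. -104.  191.] hi [658. -25. 209.]
rack 0.91 [411. 299.] 2738 med [569. 272.  70.] lo [494. 191.   1.] hi [612. 343. 101.]
rack 0.74 [235. 232.] 1941 med [ 560. -311.    7.] lo [ 459. -368.   -0.] hi [ 652. -251.   43.]
sanitiser 0.77 [374. 352.] 941 med [7
[... 2170 characters left out ...]
.   44.] lo [ 397. -500.   -3.] hi [ 460. -438.   93.]
{'clock': 1.3, 'joints': array([-1.20761121e+00,  2.99901870e-01,  1.52098277e+00, -1.17664789e-05,
        1.32069977e+00, -6.65848728e-02]), 'qd': array([ 0.00029646, -0.00027357, -0.00054121, -0.00103674,  0.00071815,
        0.00154621]), 'effort': array([ 2.54227052e-03, -5.31655419e+01, -3.52906430e+01,  7.09180813e-02,
        2.12959293e-02,  1.30331910e-05]), 'eef_pos': array([ 229.16514723, -499.98024805,  216.45185233]), 'eef_rot': array([ 0.55940745,  1.57078226, -2.1524123 ]), 'wrist_force': array([0.77395068, 0.44762543, 0.18098291]), 'moment': array([-0.04918894, -0.0590152 ,  0.05345579]), 'finger_gap': 94.03538058610488}
```

View images.

View pics/top0.png

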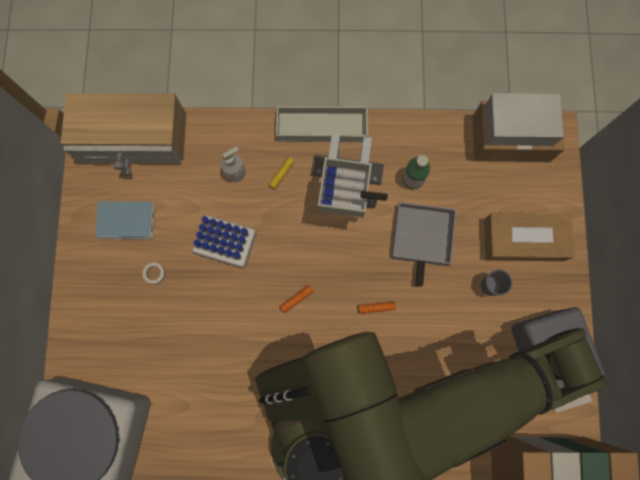

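View pics/scene0.png

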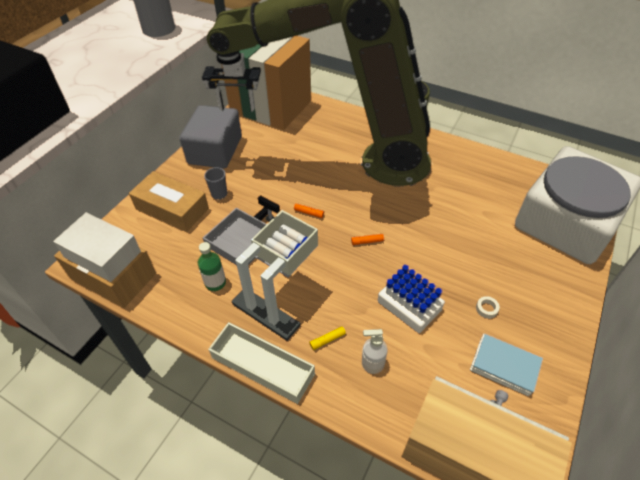

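Run:
```python
from h import *
T=np.load("top0.npy"); S=np.load("scene0.npy")
for n,W in (("top",T),("scene",S)):
    def rect(name,xr,yr,zr):
        m=(W[...,0]>xr[0])&(W[...,0]<xr[1])&(W[...,1]>yr[0])&(W[...,1]<yr[1])&(W[...,2]>zr[0])&(W[...,2]<zr[1])
        q=W[m]; (c,sz,a)=cv2.minAreaRect(q[:,:2].astype(np.float32)); print(n,name,len(q),np.round(c),np.round(sz),round(a,1),"z",np.round(np.median(q[:,2])),"mean",np.round(q.mean(0)))
    rect("boxrim",(560,760),(-170,30),(228,246))
    rect("bar",(560,660),(-180,-80),(280,300))
    rect("trayrim+handle",(400,680),(-400,-180),(33,48))
    rect("footbar",(700,820),(-200,60),(14,25))
    rect("tubes",(560,760),(-170,30),(196,215))
s=manip.read_state(); print(Ro.from_euler('xyz',s["eef_rot"]).as_matrix().round(3))
```

```text
top boxrim 742 [673. -75.] [141. 182.] 83.0 z 236.0 mean [682. -67. 236.]
top bar 187 [ 608. -126.] [63. 17.] 82.4 z 290.0 mean [ 607. -127.  290.]
top trayrim+handle 582 [ 535. -281.] [161. 227.] 83.0 z 39.0 mean [ 535. -282.   39.]
top footbar 421 [755. -73.] [200.  63.] 82.0 z 20.0 mean [757. -75.  20.]
top tubes 1481 [644. -71.] [141. 124.] 83.1 z 203.0 mean [649. -59. 203.]
scene boxrim 982 [673. -72.] [142. 179.] 85.0 z 236.0 mean [677. -66. 236.]
scene bar 161 [ 612. -126.] [65. 17.] 83.2 z 291.0 mean [ 614. -124.  290.]
scene trayrim+handle 362 [ 544. -296.] [144. 214.] 84.3 z 39.0 mean [ 548. -311.   39.]
scene footbar 965 [760. -73.] [201.  63.] 82.7 z 20.0 mean [767. -60.  20.]
scene tubes 1209 [676. -62.] [117. 177.] 82.5 z 204.0 mean [643. -62. 204.]
[[-0.     0.417 -0.909]
 [-0.    -0.909 -0.417]
 [-1.     0.     0.   ]]
```

Top view: the hopper is at (345,185), its foot bar at (347,170) and the T-bar at (374,196). The tray is at (424,235) with its handle at (420,273), and the flask is at (417,172). Two orange look-alikes lie at (297,299) and (377,308), and a yellow one at (282,173). The scene view agrees. The bar is parallel to the foot, so the latch angle is about 0.

Run:
```python
from h import *
for n in ("top","scene"):
    W=np.load(n+"0.npy"); m=(W[...,0]>405)&(W[...,0]<485)&(W[...,1]>-320)&(W[...,1]<-220)&(W[...,2]>30)&(W[...,2]<50)
    q=W[m]; c,sz,a=cv2.minAreaRect(q[:,:2].astype(np.float32)); print(n,"handle",len(q),np.round(c,1),np.round(sz,1),round(a,1),np.round(q.mean(0),1))
hop=np.array([649,-59.]); y=np.radians(-7.6); R=np.array([[np.cos(y),-np.sin(y)],[np.sin(y),np.cos(y)]])
for nm,p in (("tray",(570,-285)),("bar",(610,-126))): print(nm,(R.T@(np.array(p)-hop)).round(1))
s=manip.read_state()
phi=-1.693; Y=np.array([np.cos(phi),np.sin(phi)]); Z=np.array([np.sin(phi),-np.cos(phi)])
g=np.array([570,-285])-132*np.array([np.cos(np.radians(-7)),np.sin(np.radians(-7))]); d=g-s["eef_pos"][:2]
print("grip",g.round(1),"tool y,z after spin .55:",(d@Y).round(1),(d@Z).round(1))
```

```text
top handle 176 [ 453.3 -271.4] [20.7 61.7] 83.4 [ 453.8 -270.7   39.5]
scene handle 78 [ 462.  -270.9] [23.9 45.5] 88.6 [ 464.3 -270.    38.8]
tray [ -48.4 -234.5]
bar [-29.8 -71.6]
grip [ 439.  -268.9] tool y,z after spin .55: -254.9 -180.1
```

```bash
python3 -m handwheel '[[[0,0,0],0.18],[[0,0,0],0.18],[[0,0,0],0.18],[[0,-36,-26],0.01],[[0,-37,-26],0],[[0,-37,-26],0],[[0,-37,-26],0],[[0,-36,-26],0],[[0,-36,-25],0],[[0,-36,-25],0]]' 0 30
python3 - <<'E'
from h import *
s=manip.read_state(); M=Ro.from_euler('xyz',s["eef_rot"]).as_matrix(); print(s["clock"],s["eef_pos"],np.degrees(np.arctan2(M[1,1],M[0,1])), M.T@(np.array([439,-268.9,21])-s["eef_pos"]))
E
```

```text
clock: 2.55
eef_pos: [439.0, -266.9, 216.6]
eef_rot: [2.523, 1.571, -0.739]
wrist_force: [-0.4, 0.1, 0.0]
finger_gap: 94.1
2.55 [ 438.9688896  -266.92700333  216.57601285] -96.88788118612594 [195.5764017    1.92169124  -0.22065232]
```

Aligned over the handle, so I'll descend and grip.

```bash
python3 -m handwheel '[[[30,1.5,0],0],[[30,0,0],0],[[30,0,0],0],[[30,0,0],0],[[25,0,0],0],[[20,0,0],0],[[15,0,0],0],[[8,0,0],0],[[6,0,0],0],[[0,0,0],0]]' 0 30
python3 -m handwheel '[[[0,0,0],0],[[0,0,0],0],[[0,0,0],0],[[0,0,0],0],[[0,0,0],0],[[0,0,0],0],[[0,0,0],0],[[0,0,0],0],[[0,0,0],0],[[0,0,0],0]]' 255 30
```

```text
clock: 3.8
eef_pos: [438.0, -269.6, 22.5]
eef_rot: [-1.039, 1.571, 1.982]
wrist_force: [-0.5, -0.4, -0.4]
finger_gap: 93.8
clock: 5.05
eef_pos: [437.9, -269.6, 22.5]
eef_rot: [2.691, 1.571, -0.571]
wrist_force: [-0.3, -0.2, 0.1]
finger_gap: 19.4
```

```bash
python3 -m handwheel '[[[0,-10,0],0],[[0,-24,0],0],[[0,-27,0],0],[[0,-27,0],0],[[0,-27,0],0],[[0,-27,0],0],[[0,-27,0],0],[[0,-27,0],0],[[0,-25,0],0],[[0,-15,0],0]]' 255 30
python3 -m handwheel '[[[0,0,-8],0.01],[[0,0,-10],0],[[0,0,-10],0],[[0,0,-8],0],[[0,0,-6],0],[[0,0,-4],0],[[0,0,-2],0],[[0,0,-2],0],[[0,0,-2],0],[[0,0,0],0]]' 255 30
python3 - <<'E'
from h import *
c=manip.camera("top"); W=pts(c); np.save("top1.npy",W); cv2.imwrite("pics/top1.png",cv2.resize(c["pixels"][80:300,240:520,::-1],None,fx=2.5,fy=2.5))
c=manip.camera("scene"); W2=pts(c); cv2.imwrite("pics/scene1.png",cv2.resize(c["pixels"][130:380,140:400,::-1],None,fx=2.2,fy=2.2))
for W in (W,W2):
    m=(W[...,2]>5)&(W[...,2]<48)&(W[...,0]>500)&(W[...,0]<760)&(W[...,1]>-170)&(W[...,1]<50); q=W[m]
    y=np.radians(-7.6); R=np.array([[np.cos(y),-np.sin(y)],[np.sin(y),np.cos(y)]])
    l=(q[:,:2]-[649,-59])@R; l=l[l[:,0]<78]; print(len(l),np.percentile(l,[1,5,50,95,99],axis=0).round(1).tolist())
E
```

```text
clock: 6.3
eef_pos: [466.1, -34.0, 22.4]
eef_rot: [0.031, 1.571, 3.053]
wrist_force: [-0.1, -1.1, -0.4]
finger_gap: 19.9
clock: 7.55
eef_pos: [518.1, -42.0, 22.4]
eef_rot: [-3.133, 1.57, -0.121]
wrist_force: [0.9, -0.1, -1.1]
finger_gap: 19.9
438 [[-121.1, -118.7], [-75.8, -103.6], [-13.0, 36.8], [73.8, 95.6], [77.6, 109.5]]
1383 [[-136.3, -78.8], [-121.3, -76.1], [-16.2, 22.4], [63.6, 80.3], [76.6, 85.1]]
```

```bash
python3 -m handwheel '[[[0,0,-1],0],[[0,0,-1],0],[[0,0,-1],0],[[0,0,-1],0],[[0,0,0],0],[[0,0,0],0],[[0,0,0],0],[[0,0,0],0],[[0,0,0],0],[[0,0,0],0]]' 255 30
```

```text
clock: 8.9
eef_pos: [519.4, -42.1, 22.3]
eef_rot: [0.002, 1.565, 3.014]
wrist_force: [-21.3, 1.5, 15.9]
finger_gap: 20.2
```

View pics/scene1.png

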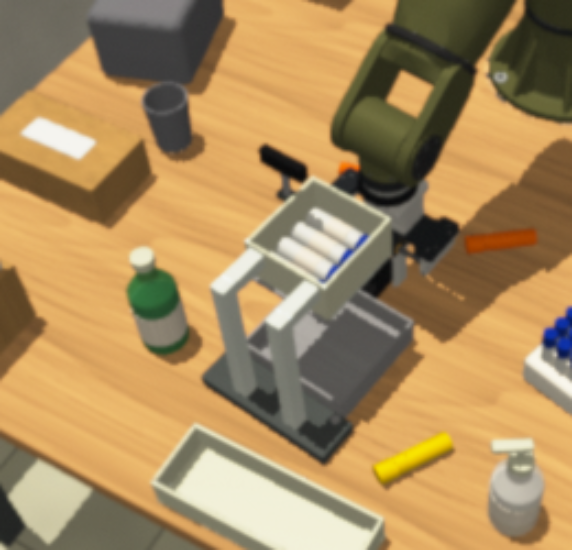

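The tray is at (340,345) in the crop, under the box and against the foot bar. The 21 N contact with the stop confirms it. I'll relax, release and retreat.

```bash
python3 -m handwheel '[[[0,0,1],0],[[0,0,1.5],0],[[0,0,0],0],[[0,0,0],0],[[0,0,0],0],[[0,0,0],0],[[0,0,0],0],[[0,0,0],0],[[0,0,0],0],[[0,0,0],0]]' 255 30
python3 -m handwheel '[[[0,0,0],0],[[0,0,0],0],[[0,0,0],0],[[0,0,0],0],[[0,0,0],0],[[0,0,0],0],[[0,0,0],0],[[0,0,0],0],[[0,0,0],0],[[0,0,0],0]]' 0 30
python3 -m handwheel '[[[0,0,5],0],[[0,0,15],0],[[0,0,20],0],[[-30,0,15],0],[[-50,0,0],0],[[-55,0,0],0],[[-55,0,0],0],[[-55,0,0],0],[[-55,0,0],0],[[-50,0,0],0]]' 0 30
python3 -m handwheel '[[[0,0,0],-0.17],[[0,0,0],-0.17],[[0,0,0],-0.17],[[0,0,0],-0.17],[[0,0,0],-0.17],[[0,0,0],-0.17],[[0,0,0],-0.17],[[0,0,0],-0.17],[[0,0,0],-0.17],[[0,0,0],-0.04]]' 0 30
python3 - <<'E'
from h import *
s=manip.read_state(); M=Ro.from_euler('xyz',s["eef_rot"]).as_matrix(); print(s["clock"],s["eef_pos"],np.degrees(np.arctan2(M[1,1],M[0,1])), M.T@(np.array([610,-126,276])-s["eef_pos"]),s["joints"])
W=None
for n in ("top","scene"):
    c=manip.camera(n); W=pts(c)
    cv2.imwrite(f"pics/{n}2.png",cv2.resize(c["pixels"][100:340,180:500,::-1],None,fx=2,fy=2))
    def rect(name,xr,yr,zr):
        m=(W[...,0]>xr[0])&(W[...,0]<xr[1])&(W[...,1]>yr[0])&(W[...,1]<yr[1])&(W[...,2]>zr[0])&(W[...,2]<zr[1])
        q=W[m]
        if len(q)<10: print(n,name,len(q)); return
        (cc,sz,a)=cv2.minAreaRect(q[:,:2].astype(np.float32)); print(n,name,len(q),np.round(cc),np.round(sz),round(a,1))
    rect("bar",(570,660),(-180,-80),(280,300)); rect("tray",(490,728),(-160,50),(30,48))
E
```

```text
clock: 10.15
eef_pos: [519.3, -42.2, 22.5]
eef_rot: [-2.883, 1.571, 0.129]
wrist_force: [-0.5, 0.6, -2.6]
finger_gap: 19.9
clock: 11.4
eef_pos: [519.3, -42.2, 22.5]
eef_rot: [-2.641, 1.571, 0.371]
wrist_force: [-0.4, -0.1, -0.1]
finger_gap: 94.1
clock: 12.65
eef_pos: [464.2, -34.9, 374.5]
eef_rot: [3.097, 1.57, -0.175]
wrist_force: [-1.0, 1.2, -0.9]
finger_gap: 93.5
clock: 13.9
eef_pos: [464.5, -35.0, 372.3]
eef_rot: [-1.674, 1.571, 2.911]
wrist_force: [0.3, -0.9, 0.1]
finger_gap: 93.9
13.9 [464.46088091 -34.96509504 372.30465708] -7.317434771751154 [ 96.27730486 155.96471944  71.75836496] [-1.53806344e-01  3.58553679e-02  1.47314914e+00  1.30052591e-05
  1.63275594e+00 -2.60922086e-02]
top bar 182 [ 608. -126.] [64. 16.] 83.8
top tray 60 [691. -64.] [164.  59.] 86.7
scene bar 155 [ 612. -126.] [65. 16.] 84.5
scene tray 443 [619. -55.] [163. 228.] 82.6
```

```bash
python3 -m handwheel '[[[0,20,9],0],[[0,28,13],0],[[0,28,13],0],[[0,28,13],0],[[0,26,12],0],[[0,18,8],0],[[0,8,4],0],[[0,0,0],0],[[0,0,0],0],[[0,0,0],0]]' 0 20
python3 -m handwheel '[[[15,0,0],0],[[20,0,0],0],[[20,0,0],0],[[15,0,0],0],[[12,0,0],0],[[8,0,0],0],[[6,0,0],0],[[0,0,0],0],[[0,0,0],0],[[0,0,0],0]]' 0 20
```

```text
clock: 15.25
eef_pos: [609.7, -126.5, 373.0]
eef_rot: [1.474, 1.57, -0.228]
wrist_force: [1.0, -0.3, 0.6]
finger_gap: 94.1
clock: 16.5
eef_pos: [610.1, -126.8, 276.8]
eef_rot: [1.477, 1.57, -0.225]
wrist_force: [0.9, -0.1, -0.4]
finger_gap: 93.8
```

Run:
```python
from h import *
s=manip.read_state(); print(s["eef_pos"],s["wrist_force"])
c=manip.camera("scene"); cv2.imwrite("pics/scene3.png",cv2.resize(c["pixels"][110:330,160:400,::-1],None,fx=2.5,fy=2.5))
```

```text
[ 610.12319309 -126.78494816  276.83113015] [ 0.93986107 -0.14249656 -0.37531934]
```

View pics/scene3.png

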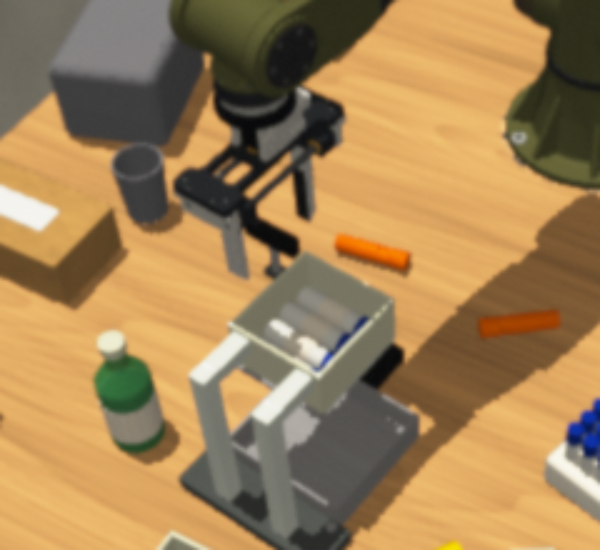

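The fingers at (235,240) and (303,185) straddle the T-bar at (270,228), and the tray at (330,450) sits under the box. Next I grip the bar and turn it counter-clockwise.

```bash
python3 -m handwheel '[[[0,0,0],0],[[0,0,0],0],[[0,0,0],0],[[0,0,0],0],[[0,0,0],0],[[0,0,0],0],[[0,0,0],0],[[0,0,0],0],[[0,0,0],0],[[0,0,0],0]]' 255 20
python3 -m handwheel '[[[0,0,0],-0.08],[[0,0,0],-0.08],[[0,0,0],-0.08],[[0,0,0],-0.08],[[0,0,0],-0.08],[[0,0,0],-0.08],[[0,0,0],-0.08],[[0,0,0],-0.08],[[0,0,0],-0.08],[[0,0,0],-0.08]]' 255 20
```

```text
clock: 17.8
eef_pos: [610.1, -126.8, 276.5]
eef_rot: [1.518, 1.571, -0.184]
wrist_force: [1.3, 0.0, -0.2]
finger_gap: 13.8
clock: 19.05
eef_pos: [609.8, -126.8, 276.5]
eef_rot: [-2.098, 1.57, -2.998]
wrist_force: [-1.5, -0.4, 1.1]
finger_gap: 13.5
```

```bash
python3 -m handwheel '[[[0,0,0],-0.1],[[0,0,0],-0.1],[[0,0,0],-0.1],[[0,0,0],-0.1],[[0,0,0],-0.1],[[0,0,0],-0.1],[[0,0,0],-0.08],[[0,0,0],0],[[0,0,0],0],[[0,0,0],0]]' 255 20
python3 - <<'E'
from h import *
s=manip.read_state(); M=Ro.from_euler('xyz',s["eef_rot"]).as_matrix();print(s["eef_pos"],s["moment"],np.degrees(np.arctan2(M[1,1],M[0,1])))
c=manip.camera("scene"); cv2.imwrite("pics/scene4.png",cv2.resize(c["pixels"][110:330,160:400,::-1],None,fx=2.5,fy=2.5))
E
```

```text
clock: 20.3
eef_pos: [609.7, -127.1, 276.5]
eef_rot: [-2.411, 1.57, -2.636]
wrist_force: [-4.2, -2.7, 0.6]
finger_gap: 13.8
[ 609.70319689 -127.10718776  276.45189563] [-0.54139163  0.65922931  0.06138439] 77.1526089105662
```

View pics/scene4.png

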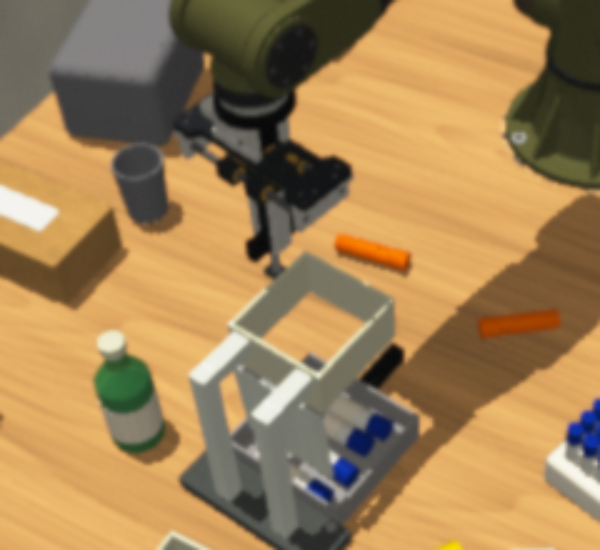

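The floor is open and all four blue caps, between (320,490) and (378,427), are inside the tray. I'll release and retract upwards.

```bash
python3 -m handwheel '[[[0,0,0],0],[[0,0,0],0],[[0,0,0],0],[[0,0,0],0],[[0,0,0],0],[[0,0,0],0],[[0,0,0],0],[[0,0,0],0],[[0,0,0],0],[[0,0,0],0]]' 0 20
python3 -m handwheel '[[[-10,0,0],0],[[-20,0,0],0],[[-20,0,0],0],[[-20,0,0],0],[[-20,0,0],0],[[-20,0,0],0],[[-10,0,0],0],[[0,0,0],0],[[0,0,0],0],[[0,0,0],0]]' 0 20
python3 - <<'E'
from h import *
ims=[]
for n,(a,b) in (("top",(100,230)),("scene",(150,200))):
    c=manip.camera(n); W=pts(c); ims.append(cv2.resize(c["pixels"][a:a+180,b:b+200,::-1],(400,360)))
    for t in ("tube0","tray_center"):
      for d in manip.cut_out(t,n)[:6]:
        q=W[d["region"]]; q=q[~np.isnan(q[:,0])]
        if len(q) and d["confidence"]>.3: print(n,t,round(d["confidence"],2),np.round(d["centre"]),np.round(np.median(q,0)),np.round(np.percentile(q,97,0)))
    y=np.radians(-7.6); R=np.array([[np.cos(y),-np.sin(y)],[np.sin(y),np.cos(y)]])
    q=W[np.isfinite(W[...,0])]; l=(q[:,:2]-[649,-59])@R
    m=(abs(l[:,0]-67)<25)&(abs(l[:,1])<58)&(q[:,2]>60)&(q[:,2]<175)
    print("flap x',z:",np.round(np.percentile(l[m,0],[5,50,95])),np.round(np.percentile(q[m,2],[5,50,95])))
    m=(l[:,0]>-150)&(l[:,0]<77)&(abs(l[:,1])<95)&(q[:,2]>32)&(q[:,2]<48)
    print("tray",np.round(np.percentile(l[m],[1,99],axis=0)))
cv2.imwrite("pics/fin.png",np.hstack(ims)); s=manip.read_state(); print(s["wrist_force"],s["eef_pos"])
E
```

```text
clock: 21.6
eef_pos: [610.0, -126.8, 276.5]
eef_rot: [-1.102, 1.571, -1.324]
wrist_force: [0.1, -0.7, 0.1]
finger_gap: 93.6
clock: 22.85
eef_pos: [610.0, -126.8, 395.8]
eef_rot: [3.092, 1.57, 2.87]
wrist_force: [0.2, -0.0, 0.3]
finger_gap: 94.2
top tube0 0.86 [296. 297.] [380.  72.  24.] [409.  99.  32.]
top tube0 0.8 [282. 174.] [744. 112.  22.] [782. 141.  30.]
top tube0 0.55 [334. 193.] [671. -31.  27.] [683.  -8.  35.]
top tube0 0.42 [332. 184.] [705. -39.  25.] [712. -17.  32.]
top tray_center 0.9 [316. 203.] [656.   5.   6.] [730.  24. 100.]
flap x',z: [51. 56. 60.] [ 64. 105. 160.]
tray [[-77.  11.]
 [ 75.  80.]]
scene tube0 0.75 [307. 209.] [ 373. -151.   21.] [ 384. -106.   29.]
scene tube0 0.71 [304. 277.] [611. -33.  26.] [621.   1.  33.]
scene tube0 0.68 [298. 285.] [639. -33.  27.] [649.  -8.  33.]
scene tube0 0.66 [364. 240.] [397.  64.  23.] [425. 103.  29.]
scene tube0 0.66 [326. 337.] [752. 116.  23.] [791. 145.  29.]
scene tube0 0.32 [270. 207.] [ 614. -124.  285.] [ 642. -115.  295.]
scene tray_center 0.72 [270. 269.] [721. -65. 189.] [790.  10. 278.]
scene tray_center 0.62 [312. 287.] [643. -16.  25.] [736.  27.  43.]
flap x',z: [59. 64. 67.] [ 67. 124. 170.]
tray [[-140.  -80.]
 [  77.   81.]]
[-0.40560337  0.46152058  0.25471206] [ 610.01739349 -126.77646714  396.37474224]
```

View pics/fin.png

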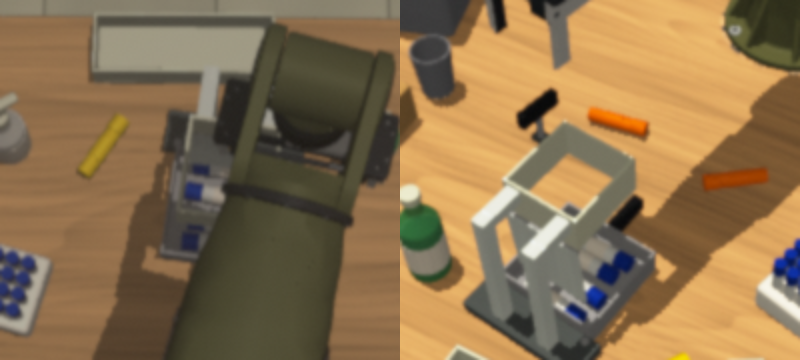

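The right-hand view shows four caps low in the tray, at (625,260), (607,272), (597,297) and (577,312). The floor hangs plumb and the gripper is clear of everything, so I'm handing in.

```bash
python3 -c "
from cell import manip
print(manip.sign_off(), manip.read_state()['clock'])"
```

```text
the job is handed in; nothing more can be done
the job is handed in; nothing more can be done
```

I slid the tray under the box by its handle until it met the stop (about 21 N on the wrist). I then turned the T-bar about 1.48 rad counter-clockwise, released it, raised the arm clear and handed in at about 23 s of the 58 s.

**Last checks before handing in:**
- **Tray:** flat beneath the box, with its centre within about 5 mm of the box's centre each way.
- **Floor:** hanging nearly straight down, judged from its depth points, as the joint angle itself is not reported.
- **Tubes:** four caps show low in the tray, with measured tube surfaces about 25–35 mm above the table. The networks found only two of the four in each view because the stand, box and arm hide the rest, so the count of four comes from the picture.
- **Bystanders:** everything still in view appears where it started. I did not measure them again.

No check failed. One detector result disagreed: the scene camera's top "tray" match was really the hopper, so I ignored it.

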